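Roll the soap log onto the splitting line

TASK

The round green soap log must lie on the red line of the white board, ready to be split lengthwise. Push the top of the log sideways with a fingertip to roll it there, touching only its upper half and never dragging, pinching or lifting it; leave it at rest, centred over the line along its length and between the line's ends. Leave the cream soap bar, the amber bottle and the blue mould box where they stand.

Things in the scene. Friction and masses are not known exactly. Their poses are not given: they have to be found in the camera images.
- log: round green soap log, 50 mm diameter, 130 mm long, about 0.26 kg, lying on the board 50 to 85 mm to either side of the line, nearly parallel to it. Origin at its centre (25 mm above the board); y is its long axis, x and z turn as it rolls. It stops soon after it is let go. A fingertip on its top moves twice as far as the log rolls, so the way takes several short strokes
- line (a point): middle of the red line, 10 mm wide and 230 mm long, painted on the top of the board (280 x 260 x 12 mm, fixed to the table, white); on the board's top face, 12 mm above the table. Its y axis runs along the line, x across it, z up
- bar: bystander: cream soap bar with a blue band standing on the board on the other side of the line from the log, 34 mm (x) x 80 mm (y) x 55 mm high; origin at the centre of its underside
- scent: bystander: small amber glass bottle with a black cap, 36 mm in diameter, 85 mm high, standing on the table beside the board, beyond the +y end of the line; origin at the centre of its underside
- mould: bystander: open blue box lined with paper, 120 mm (x) x 90 mm (y) x 45 mm high, on the table beside the board, beyond the -y end of the line; origin at the centre of its underside
Not all that is in view belongs to the job. There is more than one size of the log; the one meant has the size given above.

How it is judged (in metres and radians):
On the way:
1. the fingers roll the log from its upper half (contact force between the fingers and log above 0.1 N and angular speed of log above 0.2 rad/s and height (world z) of the grasp point above 0.05 m), for 0.1 s.
At the end, for the whole second after the job is handed in: the log lies still on the board, its middle within 7 mm of the middle of the red line across it and within 50 mm along it, parallel to the line within 0.12 rad; bar, bottle and mould box within 10 mm of where they stood, upright (x of log in the frame of line between -0.007 and 0.007 m and y of log in the frame of line between -0.05 and 0.05 m and z of log in the frame of line between 0.022 and 0.028 m and angle between the y axis of log and the y axis of line, either way round below 0.12 rad and linear speed of log below 0.005 m/s and angular speed of log below 0.2 rad/s and distance of each of bar, scent, mould from where it was at the start of the episode below 0.01 m and angle between each of bar, scent's own z axis and vertical below 0.1 rad); the robot touches nothing.
It fails at once if the log is lifted more than 8 mm off the board (z of log in the frame of line above 0.033 m).
It fails at once if the log is touched by a fingertip that reaches below its middle (pushed low or pinched) (contact force between the fingers and log above 0.3 N and height (world z) of the grasp point below 0.05 m).
It fails at once if the log is dragged without rolling (linear speed of log above 0.025 m/s and angular speed of log below 0.4 rad/s).
It fails at once if a bystander is shoved (distance of any of bar, scent, mould from where it was at the start of the episode above 0.015 m).
It also fails if it takes over 58 s, if anything falls off the work surface, if the arm or the gripper's body presses on something with over 40 N, if the wrist force passes 120 N, or if a joint passes its speed limit or range.

ROBOT

A 6-joint arm with a two-finger parallel gripper is mounted at the origin on the work surface. World frame = base frame: x ahead of the robot, y to its left, z up, the work surface at z = 0. Lengths are in m, angles in degrees, forces in N, time in s.
With the tool pointing down it reaches from about 0.25 to 0.725 m from the base axis. Payload 9.7 kg.
Tool frame: the origin (TCP) lies on the centre line of the jaws, within the pads' length; the fingertips stand tip_reach ahead of it and the grasp point (between the pads) lies 2 mm behind it (tip_reach is the distance from the TCP to the fingertips, in m); z points along the fingers, y is the direction in which the jaws open and shut (so a half turn about z gives the same grasp; the last joint's range is limited). The gripper opens to 85 mm and grips with 20 to 120 N. Pads are 22 mm wide; open, the fingers measure 114 mm over their backs; the gripper's body (76 mm by 85 mm) begins 54 mm behind the grasp point. The pads swing forward as they close: fully open they stand 13 mm farther back than shut.
Start: joints at [-77.177, 4.979, 10.078, 95.1, 0, 90], TCP at [0.122, -0.536, 0.215] pointing down, gripper open.
Joint ranges: [-179.16, 179.16], [-48.56, 103.87], [-65.8, 70.77], [-126.05, 130.52], [-82.76, 87.17], [-180, 180]. Speed limits (degrees/s): [127.2, 127.2, 147.25, 180, 180, 180].

INTERFACE

Orientations are given as [roll, pitch, yaw] about the fixed x, y, z axes, in that order (R = Rz(yaw) Ry(pitch) Rx(roll)).
In Python, from workcell import get_obs, camera, calibration, job_done, tip_reach gives the robot as it stands.
- The arm moves only by the tool apply_moves, never from a script. Its argument "rows" is a list of rows, each a list of 7 numbers: the shift along the world's x, y, z in mm, then the turn, a rotation vector about the world's x, y, z in degrees, then the closure, from 0 (fully open) to 1 (shut). A call has 1 to 20 rows; each row shifts and turns the commanded pose from where the row before left it; what a row does not reach is not made up. A row lasts 1/8 s, in which the tool goes at most 62.5 mm and 10.7 degrees, less where a joint would pass 70% of its speed; a pose out of reach is approached as far as the arm can. A call with a gripper value outside its range is refused whole. The fingers move at their own pace and stop on an object; "grip_force" is the grip in N (left out, the last holds). Time passes only in rows, so rows that do not move let the fingers close. It gives the time, the measured TCP pose, the force and the opening at its end, in the units of the state.
- get_obs(): the state, without advancing time (a new reading comes with each control period).
- camera(name): name is "scene" or "top"; returns the picture (400x640x3 uint8, red, green, blue); there is no depth.
- calibration(name): a dict with "intrinsics" (3x3 intrinsics, pixels), "dist" ([k1, k2, p1, p2, k3] as OpenCV has them; the pictures are not rectified), "T" (4x4, takes a point from camera to world coordinates). Camera axes: x right, y down, z forward; pixel columns grow to the right and rows downward; lengths in m; the calibration is good to about 2 mm. A picture is of the moment at which its call begins. calibration takes no time and is no camera call.
- job_done(): hands the job in, once; it reports no verdict.
The state is a dict: "time": time; "q": joint angles; "qd": joint speeds; "joint_efforts": joint torques, N m; "ee_pos": TCP position; "tcp_rot": TCP orientation; "wrist_force": force on the tool from outside, world axes, zero at the start; "torque": the same for the moment, N m; "opening": finger opening in m.
Only numpy, scipy, OpenCV 4.12 (cv2) and the standard library are available. Lean on these libraries where they do the work, as an engineer would, in place of code of your own. Each camera call takes 0.05 s, during which the arm holds its last target.

## Working session

There is one attempt and no reset: what is moved stays moved. The work goes in short steps, Python scripts to look and compute and a tool call to move; the robot and the scene stay as the last step left them, time stands still between calls to the robot, and variables do not carry over. Pictures are saved under pics/ and viewed, and the job is handed in when it is done.

Besides the shell and the picture viewer there is one more tool, called after "Request:" as name(argument=value, ...) on one line, values as JSON. apply_moves: Moves the arm, as the interface text tells. Its arguments: {"type":"object","properties":{"rows":{"type":"array","items":{"type":"array","items":{"type":"number"}}},"grip_force":{"type":"number"}},"required":["rows"]}

```bash
mkdir -p pics; ls
python3 - <<'E'
from workcell import *
import cv2
print(get_obs()); print(tip_reach)
for n in("scene","top"):
    c=calibration(n); print(n,c)
    cv2.imwrite(f"pics/{n}0.png",camera(n)[:,:,::-1])
E
```

```text
pics
{'time': 0.0, 'q': array([-7.71791631e+01,  5.01007180e+00,  1.00321376e+01,  9.51006777e+01,
       -2.03955643e-03,  9.00017581e+01]), 'qd': array([ 0.05044418,  0.01068798, -0.07140358, -0.00696799,  0.02135574,
       -0.00379736]), 'joint_efforts': array([-7.01166337e-04, -5.20381951e+01,  4.64807332e+01,  1.60943315e-02,
        6.80765243e-05,  4.08468054e-05]), 'ee_pos': array([ 0.12197519, -0.53602181,  0.21447222]), 'tcp_rot': array([-1.79921388e+02,  2.04196667e-03,  1.28190816e+01]), 'wrist_force': array([ 0.59897556, -0.45669963,  0.35186017]), 'torque': array([ 0.07456278,  0.03393886, -0.01032204]), 'opening': 0.08525009310710252}
0.017
scene {'intrinsics': array([[463.1679327 ,   0.        , 315.60892627],
       [  0.        , 463.1679327 , 198.26602761],
       [  0.        ,   0.        ,   1.        ]]), 'dist': array([-0.11379215,  0.        ,  0.        ,  0.        ,  0.        ]), 'T': array([[-7.95566174e-01,  5.14758569e-01, -3.19527899e-01,
         8.21394098e-01],
       [ 6.05866670e-01,  6.76108290e-01, -4.19288872e-01,
         4.07164523e-01],
       [ 2.02921762e-04, -5.27163348e-01, -8.49763946e-01,
         8.12357884e-01],
       [ 0.00000000e+00,  0.00000000e+00,  0.00000000e+00,
         1.00000000e+00]])}
top {'intrinsics': array([[460.43575549,   0.        , 323.10586071],
       [  0.        , 460.43575549, 197.44560828],
       [  0.        ,   0.        ,   1.        ]]), 'dist': array([-0.11685813,  0.        ,  0.        ,  0.        ,  0.        ]), 'T': array([[-0.00521992, -0.98694557,  0.16096956,  0.3370532 ],
       [-0.99988201,  0.00282572, -0.01509896,  0.03638594],
       [ 0.01444699, -0.16102938, -0.98684387,  1.11310645],
       [ 0.        ,  0.        ,  0.        ,  1.        ]])}
```

View pics/scene0.png

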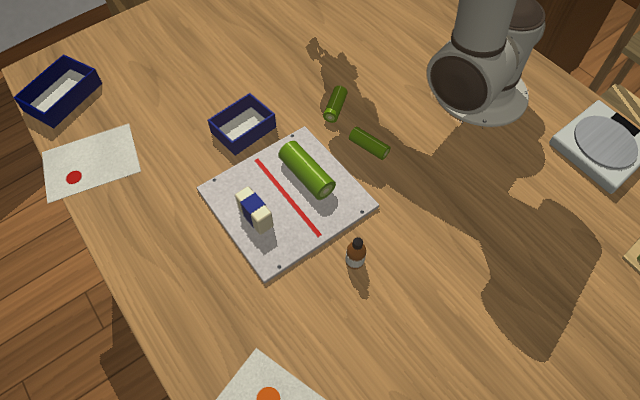

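View pics/top0.png

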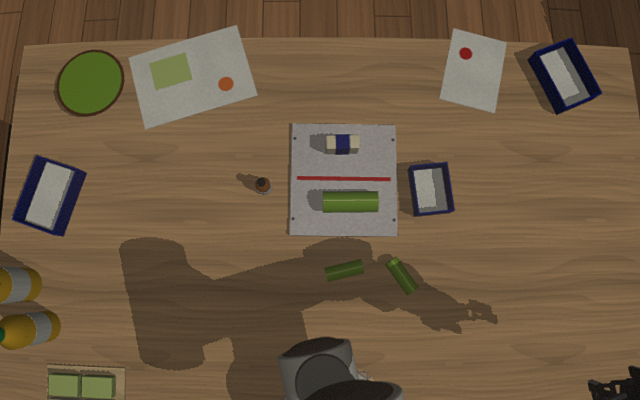

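Candidates for the log: the thick cylinder on the board (top 350,202), two thin green cylinders on the table (344,270 and 401,275) and a green disc (90,83). By the description it is the one on the board. I'll measure it and check its size.

```bash
cat > h.py <<'E'
from workcell import *
import cv2, numpy as np
def rays(n,px):
    c=calibration(n); u=cv2.undistortPoints(np.array(px,float).reshape(-1,1,2),c["intrinsics"],c["dist"]).reshape(-1,2)
    d=np.c_[u,np.ones(len(u))]@c["T"][:3,:3].T
    return c["T"][:3,3],d/np.linalg.norm(d,axis=1)[:,None]
def onz(n,px,z):
    o,d=rays(n,px); return o+d*((z-o[2])/d[:,2])[:,None]
def big(m,box):
    k=np.zeros_like(m); x0,y0,x1,y1=box; k[y0:y1,x0:x1]=m[y0:y1,x0:x1]
    k=cv2.morphologyEx(k,cv2.MORPH_OPEN,np.ones((2,2),np.uint8))
    cs,_=cv2.findContours(k,cv2.RETR_EXTERNAL,cv2.CHAIN_APPROX_NONE)
    return max(cs,key=cv2.contourArea)[:,0]
BOX={"top":(280,115,405,245),"scene":(190,120,390,290)}
def look(n,tag):
    im=camera(n); cv2.imwrite(f"pics/{n}{tag}.png",im[:,:,::-1]); return im
def red(n,im):
    h=cv2.cvtColor(im,cv2.COLOR_RGB2HSV)
    m=(((h[...,0]<8)|(h[...,0]>172))&(h[...,1]>130)&(h[...,2]>90)).astype(np.uint8)
    return onz(n,big(m,BOX[n]),.012)
def green(n,im):
    h=cv2.cvtColor(im,cv2.COLOR_RGB2HSV)
    m=((h[...,0]>30)&(h[...,0]<60)&(h[...,1]>110)&(h[...,2]>35)).astype(np.uint8)
    return big(m,BOX[n])
def log(n,im):
    """cylinder axis: bisector of the tangent planes through the long edges, cut at z=.037"""
    c=green(n,im); P=onz(n,c,.037)[:,:2].astype(np.float32)
    (cx,cy),(w,h),a=cv2.minAreaRect(P); 
    vx,vy,_,_=cv2.fitLine(P,cv2.DIST_L2,0,.01,.01).ravel(); d=np.array([vx,vy]); 
    if d[1]<0:d=-d
    e=np.array([-d[1],d[0]]); s=P@d; t=P@e; mid=(s.max()+s.min())/2
    L=s.max()-s.min(); ok=abs(s-mid)<.3*L; tm=np.median(t)
    o=calibration(n)["T"][:3,3]; out=[]
    tmid=(t.max()+t.min())/2
    for sg in(1,-1):
        k=ok&(sg*(t-tmid)>0); out.append(np.median(t[k]))
    to=o[:2]@e; H=o[2]-.037
    al=[np.arctan2(x-to,H) for x in out]; tc=to+H*np.tan(np.mean(al))
    dist=H/np.cos(np.mean(al)); diam=2*dist*np.sin(abs(al[0]-al[1])/2)
    return d*mid+e*tc, np.degrees(np.arctan2(d[1],d[0])), L, diam
def line(n,im):
    r=cv2.minAreaRect(red(n,im)[:,:2].astype(np.float32)); p=cv2.boxPoints(r)
    (cx,cy),(w,h),a=r; v=p[1]-p[0] if np.linalg.norm(p[1]-p[0])>np.linalg.norm(p[2]-p[1]) else p[2]-p[1]
    if v[1]<0:v=-v
    return np.array([cx,cy]),np.degrees(np.arctan2(v[1],v[0])),max(w,h),min(w,h)
E
python3 - <<'E'
from h import *
for n in("top","scene"):
    im=look(n,"1"); print(n,"line",line(n,im)); print(n,"log",log(n,im))
    # bar top cream+blue
    h=cv2.cvtColor(im,cv2.COLOR_RGB2HSV)
im=cv2.imread("pics/top1.png")[110:250,270:470]; cv2.imwrite("pics/crop1.png",cv2.resize(im,None,fx=4,fy=4))
for nm,px in dict(barL=[(327,143)],barR=[(359,143)],barB=[(343,153)]).items(): print(nm,onz("top",px,.067))
print("box corners z45",onz("top",[(409,164),(447,162),(453,213),(413,216)],.045))
print("bottle cap",onz("top",[(262,183)],.085)); print("board",onz("top",[(291,124),(397,125),(397,236),(289,234)],.012))
E
```

```text
top line (array([ 0.56201327, -0.03203818]), np.float32(89.0573), 0.22532540559768677, 0.00868657324463129)
top log (array([ 0.49190006, -0.04633816]), np.float32(89.70079), np.float32(0.12851839), np.float64(0.028365115456483115))
scene line (array([ 0.56375688, -0.02730728]), np.float32(89.16347), 0.22750695049762726, 0.009637579321861267)
scene log (array([ 0.50276345, -0.04228844]), np.float32(87.56501), np.float32(0.15680078), np.float64(0.04751340861770184))
barL [[0.63740158 0.01054366 0.067     ]]
barR [[ 0.63741466 -0.06487278  0.067     ]]
barB [[ 0.61310168 -0.0268025   0.067     ]]
box corners z45 [[ 0.59191638 -0.18628899  0.045     ]
 [ 0.59708298 -0.27939886  0.045     ]
 [ 0.47304197 -0.28767063  0.045     ]
 [ 0.46643731 -0.1912666   0.045     ]]
bottle cap [[0.53844724 0.15950334 0.085     ]]
board [[ 0.70252885  0.09866943  0.012     ]
 [ 0.70026909 -0.16681349  0.012     ]
 [ 0.42218807 -0.15773352  0.012     ]
 [ 0.42826276  0.1016264   0.012     ]]
```

View pics/crop1.png

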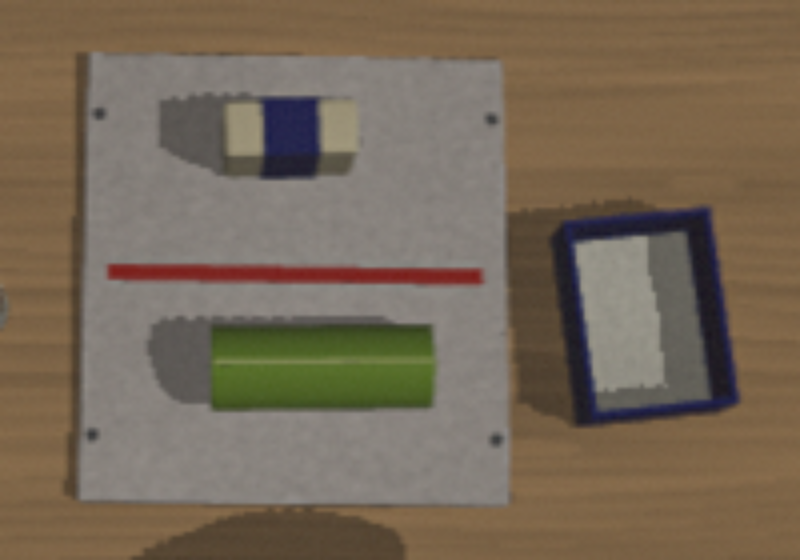

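The crop shows the log at crop rows 325–410, red line above it and bar beyond. The top diameter is wrong because the highlight (crop row 360) splits the mask; I'll close it.

```bash
python3 - <<'E'
s=open('h.py').read()
s=s.replace("    return big(m,BOX[n])","    m=cv2.morphologyEx(m,cv2.MORPH_CLOSE,np.ones((5,5),np.uint8))\n    return big(m,BOX[n])")
open('h.py','w').write(s)
E
python3 - <<'E'
from h import *
for n in("top","scene"):
    im=cv2.imread(f"pics/{n}1.png")[:,:,::-1]; print(n,"log",log(n,im))
    c=green(n,im); print(c.min(0),c.max(0))
E
```

```text
top log (array([ 0.50032476, -0.04636876]), np.float32(90.36606), np.float32(0.12901318), np.float64(0.04487111218472034))
[324 193] [378 212]
scene log (array([ 0.50276922, -0.04228906]), np.float32(87.63976), np.float32(0.15679075), np.float64(0.04750784808815488))
[280 142] [335 200]
```

Sizes are consistent: about 49 × 129 mm once a pixel of edge is allowed for. The log is at x≈0.502, the line at x≈0.563, so it must roll about 61 mm in +x, and the two are parallel within about 2°. I'll travel above the log with the jaws half open along its axis and the pad width along the roll direction.

Request:
apply_moves(rows=[[26.5,35,0,0,0,-1,0.5],[26.5,35,0,0,0,-1,0.5],[26.5,35,0,0,0,-1,0.5],[26.5,35,0,0,0,-1,0.5],[26.5,35,0,0,0,-1,0.5],[26.5,35,0,0,0,-1,0.5],[26.5,35,0,0,0,-1,0.5],[26.5,35,0,0,0,-1,0.5],[26.5,35,0,0,0,-1,0.5],[26.5,35,0,0,0,-1,0.5],[26.5,35,0,0,0,-1,0.5],[26.5,35,0,0,0,-1,0.5],[26.5,35,0,0,0,-1,0.5],[26.5,35,0,0,0,-1,0.5],[0,0,-30,0,0,0,0.5],[0,0,-30,0,0,0,0.5],[0,0,-30,0,0,0,0.5],[0,0,0,0,0,0,0.5]])

```text
time: 2.45
ee_pos: [0.4917, -0.0461, 0.1232]
tcp_rot: [-180.0, 0.2, -1.2]
wrist_force: [0.2, 0.5, -0.1]
opening: 0.0427
```

Run:
```python
from h import *
for n in("top","scene"):
    im=look(n,"2"); x0,y0=(270,100) if n=="top" else (200,60)
    cv2.imwrite(f"pics/{n}2c.png",cv2.resize(im[y0:y0+180,x0:x0+230,::-1],None,fx=3,fy=3))
```

```text
(no output)
```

View pics/scene2c.png

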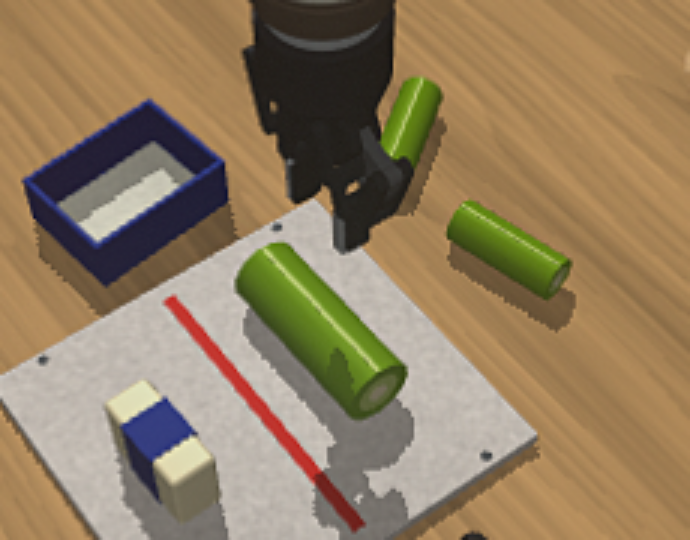

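View pics/top2c.png

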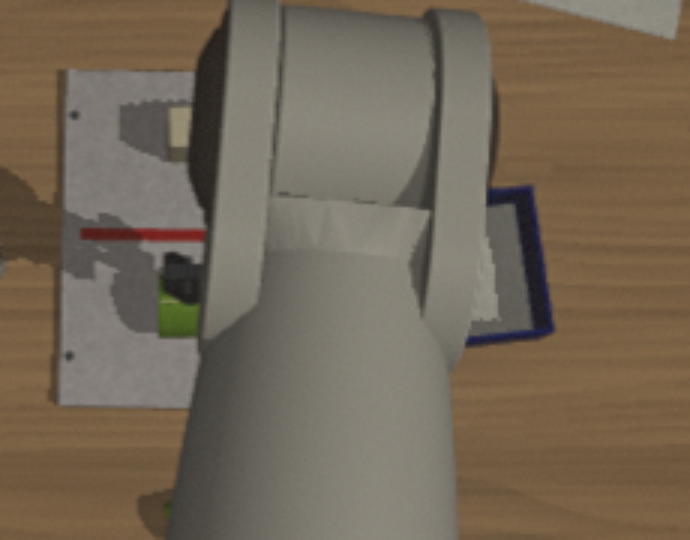

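Request:
apply_moves(rows=[[0,0,-12,0,0,0,0.5],[0,0,-12,0,0,0,0.5],[0,0,-12,0,0,0,0.5],[0,0,-2,0,0,0,0.5],[0,0,0,0,0,0,0.5]])

```text
time: 3.18
ee_pos: [0.493, -0.0463, 0.0871]
tcp_rot: [180.0, 0.0, -1.2]
wrist_force: [0.4, 0.1, -1.2]
opening: 0.0426
```

Request:
apply_moves(rows=[[0,0,-1.5,0,0,0,0.5],[0,0,0,0,0,0,0.5]])

```text
time: 3.42
ee_pos: [0.4932, -0.0463, 0.0859]
tcp_rot: [180.0, -0.0, -1.2]
wrist_force: [0.8, -0.5, 0.1]
opening: 0.0425
```

Request:
apply_moves(rows=[[0,0,-1.5,0,0,0,0.5],[0,0,0,0,0,0,0.5]])

```text
time: 3.68
ee_pos: [0.493, -0.0463, 0.0841]
tcp_rot: [180.0, 0.0, -1.2]
wrist_force: [0.3, -0.2, 0.4]
opening: 0.0428
```

Request:
apply_moves(rows=[[0,0,-1,0,0,0,0.5],[0,0,0,0,0,0,0.5]])

```text
time: 3.92
ee_pos: [0.493, -0.0463, 0.0831]
tcp_rot: [180.0, 0.0, -1.2]
wrist_force: [0.1, -0.3, 0.3]
opening: 0.0426
```

Request:
apply_moves(rows=[[0,0,-1.5,0,0,0,0.5],[0,0,-1.5,0,0,0,0.5],[0,0,0,0,0,0,0.5]])

```text
time: 4.3
ee_pos: [0.493, -0.0463, 0.08]
tcp_rot: [-180.0, 0.0, -1.2]
wrist_force: [-0.3, 0.9, -0.1]
opening: 0.0428
```

Request:
apply_moves(rows=[[0,0,-1,0,0,0,0.5],[0,0,0,0,0,0,0.5]])

```text
time: 4.55
ee_pos: [0.493, -0.0463, 0.0791]
tcp_rot: [-180.0, 0.0, -1.2]
wrist_force: [0.3, 0.9, -0.0]
opening: 0.0425
```

Request:
apply_moves(rows=[[0,0,-1,0,0,0,0.5],[0,0,0,0,0,0,0.5]])

```text
time: 4.8
ee_pos: [0.493, -0.0463, 0.0781]
tcp_rot: [180.0, 0.0, -1.2]
wrist_force: [-0.7, 0.4, -0.5]
opening: 0.0428
```

Request:
apply_moves(rows=[[0,0,-1,0,0,0,0.5],[0,0,0,0,0,0,0.5]])

```text
time: 5.05
ee_pos: [0.493, -0.0463, 0.0771]
tcp_rot: [-180.0, 0.0, -1.2]
wrist_force: [0.7, 0.5, 0.6]
opening: 0.0428
```

Request:
apply_moves(rows=[[0,0,-1,0,0,0,0.5],[0,0,0,0,0,0,0.5]])

```text
time: 5.3
ee_pos: [0.493, -0.0463, 0.0761]
tcp_rot: [-180.0, 0.0, -1.2]
wrist_force: [0.1, 0.2, 0.6]
opening: 0.0429
```

Request:
apply_moves(rows=[[0,0,-1,0,0,0,0.5],[0,0,0,0,0,0,0.5]])

```text
time: 5.55
ee_pos: [0.493, -0.0463, 0.0751]
tcp_rot: [-180.0, 0.0, -1.2]
wrist_force: [0.6, -0.1, -0.5]
opening: 0.0429
```

Run:
```python
from h import *
im=look("scene","3")
cv2.imwrite("pics/scene3c.png",cv2.resize(im[100:220,250:370,::-1],None,fx=5,fy=5))
```

```text
(no output)
```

View pics/scene3c.png

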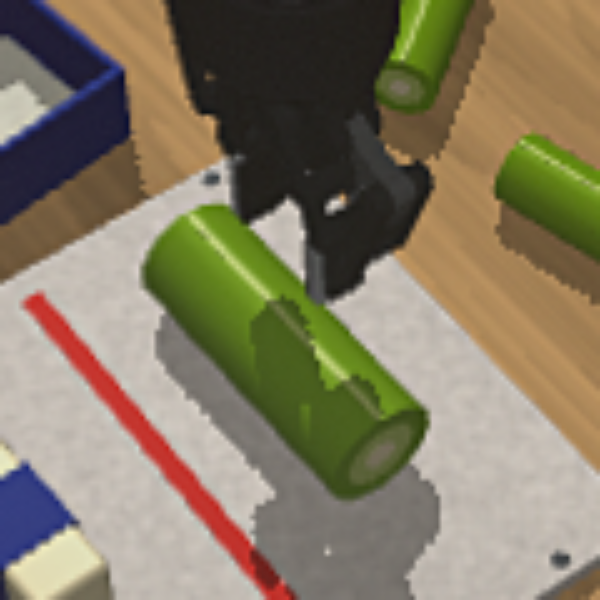

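Run:
```python
from h import *
c=calibration("scene");Ti=np.linalg.inv(c["T"])
for z in(.056,.060,.064,.068):
  P=np.array([[.482,-.025,z],[.504,-.025,z],[.504,-.015,z],[.482,-.015,z]])
  p=cv2.projectPoints(P,cv2.Rodrigues(Ti[:3,:3])[0],Ti[:3,3],c["intrinsics"],c["dist"])[0][:,0]
  print(z,((p-[250,100])*5).round(0).tolist())
```

```text
0.056 [[348.0, 322.0], [304.0, 349.0], [319.0, 365.0], [363.0, 338.0]]
0.06 [[348.0, 316.0], [304.0, 343.0], [319.0, 360.0], [363.0, 332.0]]
0.064 [[348.0, 310.0], [304.0, 337.0], [319.0, 354.0], [363.0, 326.0]]
0.068 [[348.0, 304.0], [304.0, 332.0], [319.0, 348.0], [364.0, 321.0]]
```

Run:
```python
from h import *
for z in(.056,.062,.07,.08,.09,.1):
  print(z,onz("scene",[(250+308/5,100+298/5),(250+325/5,100+302/5),(250+360/5,100+285/5),(250+240/5,100+222/5)],z)[:,:2].round(3).tolist())
im=look("top","3")
cv2.imwrite("pics/top3c.png",cv2.resize(im[120:260,270:430,::-1],None,fx=5,fy=5,interpolation=0)[:600])
print(get_obs()["ee_pos"])
```

```text
0.056 [[0.488, -0.044], [0.483, -0.039], [0.467, -0.037], [0.486, -0.093]]
0.062 [[0.49, -0.041], [0.486, -0.035], [0.47, -0.033], [0.489, -0.089]]
0.07 [[0.494, -0.036], [0.49, -0.03], [0.473, -0.029], [0.493, -0.084]]
0.08 [[0.498, -0.03], [0.494, -0.024], [0.478, -0.023], [0.497, -0.077]]
0.09 [[0.503, -0.024], [0.498, -0.019], [0.483, -0.017], [0.501, -0.07]]
0.1 [[0.507, -0.018], [0.503, -0.013], [0.487, -0.011], [0.506, -0.064]]
[ 0.49305467 -0.04624925  0.07518813]
```

View pics/top3c.png

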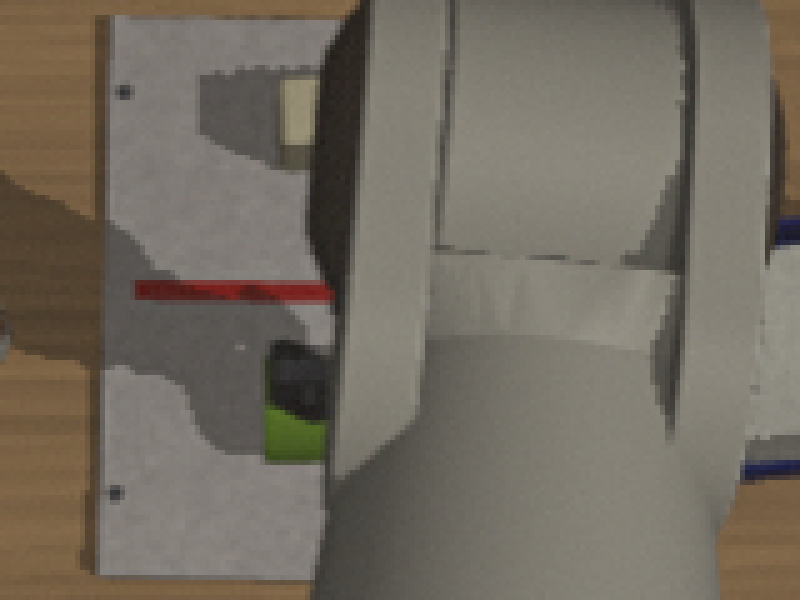

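The wrist force shows no contact yet, and the tips look higher than I expected when half open because of the pad swing. I'll raise, shut the fingers and go on with one known tip.

Request:
apply_moves(rows=[[0,0,12,0,0,0,0.5],[0,0,3,0,0,0,1],[0,0,0,0,0,0,1],[0,0,0,0,0,0,1],[0,0,0,0,0,0,1],[0,0,0,0,0,0,1],[0,0,0,0,0,0,1]])

```text
time: 6.52
ee_pos: [0.493, -0.0463, 0.0901]
tcp_rot: [-180.0, 0.0, -1.2]
wrist_force: [0.3, 0.4, 0.4]
opening: -0.0002
```

Run:
```python
from h import *
im=look("scene","4")
cv2.imwrite("pics/scene4c.png",cv2.resize(im[100:220,250:370,::-1],None,fx=5,fy=5))
```

```text
(no output)
```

View pics/scene4c.png

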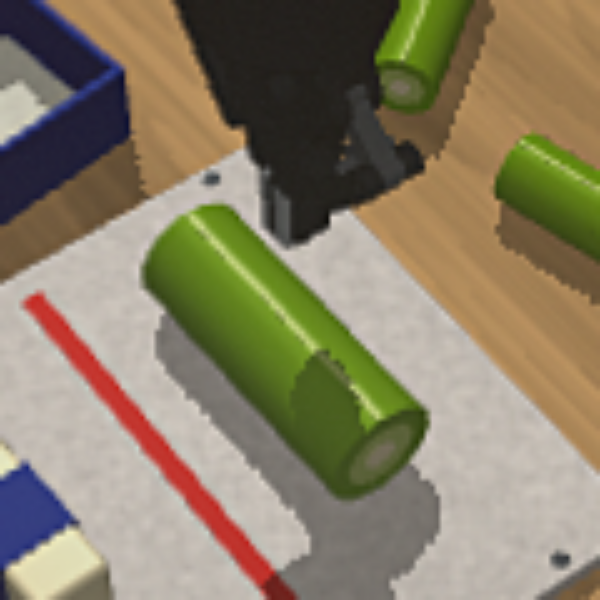

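Request:
apply_moves(rows=[[0,0,-4,0,0,0,1],[0,0,-4,0,0,0,1],[0,0,0,0,0,0,1]])

```text
time: 6.95
ee_pos: [0.4928, -0.0462, 0.0816]
tcp_rot: [-180.0, 0.0, -1.2]
wrist_force: [-1.1, 0.6, 0.3]
opening: 0.0001
```

Request:
apply_moves(rows=[[0,0,-1,0,0,0,1],[0,0,-1,0,0,0,1],[0,0,0,0,0,0,1]])

```text
time: 7.32
ee_pos: [0.4931, -0.0463, 0.0801]
tcp_rot: [-180.0, 0.0, -1.2]
wrist_force: [0.2, 0.8, -0.0]
opening: 0.0001
```

Request:
apply_moves(rows=[[0,0,-1,0,0,0,1],[0,0,0,0,0,0,1]])

```text
time: 7.58
ee_pos: [0.4931, -0.0463, 0.0791]
tcp_rot: [-180.0, 0.0, -1.2]
wrist_force: [0.2, 0.5, -0.4]
opening: -0.0002
```

Request:
apply_moves(rows=[[0,0,-1,0,0,0,1],[0,0,0,0,0,0,1]])

```text
time: 7.82
ee_pos: [0.493, -0.0463, 0.0781]
tcp_rot: [-180.0, 0.0, -1.2]
wrist_force: [-0.1, -0.3, 0.1]
opening: -0.0
```

Run:
```python
from h import *
im=look("scene","5")
cv2.imwrite("pics/scene5c.png",cv2.resize(im[100:220,250:370,::-1],None,fx=5,fy=5))
```

```text
(no output)
```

View pics/scene5c.png

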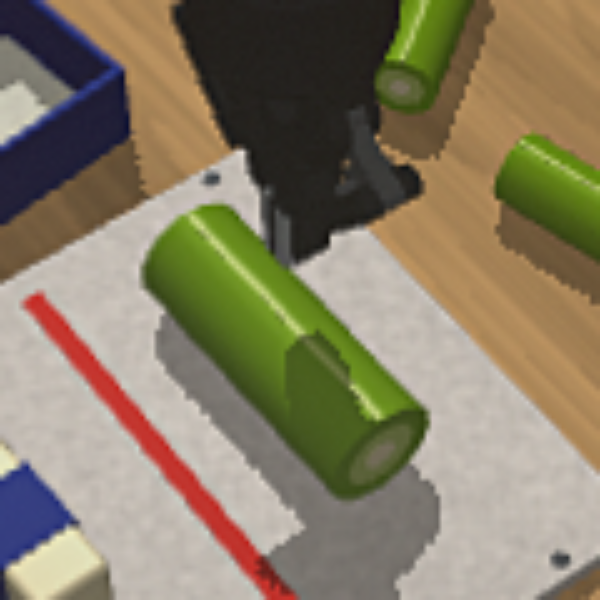

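Reading the gripper shadow on the log against the tip, the two would meet about 25 mm further down. I'll keep feeling downward in small steps.

Request:
apply_moves(rows=[[0,0,-1,0,0,0,1],[0,0,0,0,0,0,1]])

```text
time: 8.12
ee_pos: [0.493, -0.0463, 0.0771]
tcp_rot: [-180.0, 0.0, -1.2]
wrist_force: [0.6, -0.1, 0.5]
opening: -0.0003
```

Request:
apply_moves(rows=[[0,0,-1,0,0,0,1],[0,0,0,0,0,0,1]])

```text
time: 8.38
ee_pos: [0.493, -0.0463, 0.0761]
tcp_rot: [-180.0, 0.0, -1.2]
wrist_force: [0.3, 0.5, 0.8]
opening: -0.0001
```

Request:
apply_moves(rows=[[0,0,-1,0,0,0,1],[0,0,0,0,0,0,1]])

```text
time: 8.62
ee_pos: [0.493, -0.0463, 0.0751]
tcp_rot: [180.0, 0.0, -1.2]
wrist_force: [-0.3, 0.2, -0.3]
opening: -0.0002
```

Run:
```python
from h import *
im=look("scene","6")
cv2.imwrite("pics/scene6c.png",cv2.resize(im[70:200,240:370,::-1],None,fx=6,fy=6,interpolation=cv2.INTER_CUBIC)[:600])
c=calibration("scene");Ti=np.linalg.inv(c["T"])
P=np.array([[.493,-.0463,.058],[.504,-.0463,.058],[.482,-.0463,.058],[.493,-.0463,.131],[.493,-.0463,.058+.03]])
p=cv2.projectPoints(P,cv2.Rodrigues(Ti[:3,:3])[0],Ti[:3,3],c["intrinsics"],c["dist"])[0][:,0]
print(((p-[240,70])*6).round(0).tolist())
```

```text
[[413.0, 538.0], [387.0, 554.0], [439.0, 522.0], [410.0, 400.0], [412.0, 484.0]]
```

View pics/scene6c.png

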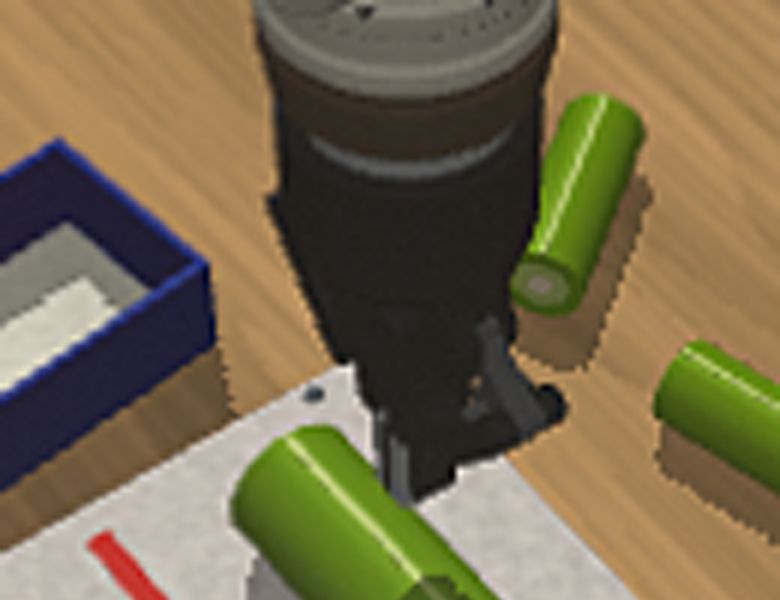

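Run:
```python
from h import *
for z in(.06,.09,.12): print(z,onz("top",[(323.5,188.5),(330,204),(336,195)],z)[:,:2].round(3).tolist())
im=look("top","6")
cv2.imwrite("pics/top6c.png",cv2.resize(im[120:260,270:430,::-1],None,fx=5,fy=5,interpolation=0)[:600])
```

```text
0.06 [[0.53, 0.019], [0.493, 0.004], [0.514, -0.01]]
0.09 [[0.524, 0.02], [0.489, 0.005], [0.509, -0.008]]
0.12 [[0.519, 0.02], [0.485, 0.006], [0.504, -0.007]]
```

View pics/top6c.png

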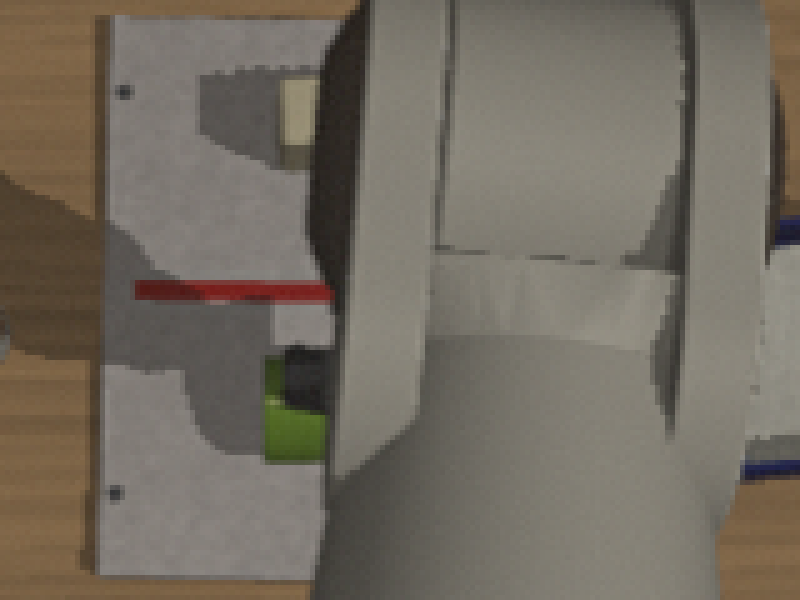

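Run:
```python
from h import *
f=lambda x,y:(270+x/5,120+y/5)
T=onz("top",[f(281,79),f(281,148)],.067);S=onz("top",[f(200,75),f(200,134)],.012)
print(T.round(3),S.round(3)); L=(T-S).mean(0); L/=np.linalg.norm(L); print("light",L)
# log end check: top end of log z=.062 -> shadow
for name,tip,sh,tcp in(("4",(285,246),(320,350),.0901),("5",(285,265),(315,331),.0781)):
    g=lambda p:(250+p[0]/5,100+p[1]/5)
    s=onz("scene",[g(sh)],.061)[0]; o,d=rays("scene",[g(tip)]);d=d[0]
    A=np.c_[d,-L]; t,_,_,_=np.linalg.lstsq(A,s-o,rcond=None)
    print(name,"tip by ray",(o+t[0]*d).round(4),"by light",(s+t[1]*L).round(4),"tcp",tcp)
```

```text
[[0.655 0.012 0.067]
 [0.621 0.013 0.067]] [[0.674 0.051 0.012]
 [0.644 0.051 0.012]]
light [-0.29119788 -0.55183715  0.78145989]
4 tip by ray [ 0.4965 -0.047   0.0946] by light [ 0.4887 -0.0421  0.0951] tcp 0.0901
5 tip by ray [ 0.4968 -0.0469  0.0826] by light [ 0.4891 -0.0423  0.0831] tcp 0.0781
```

Triangulating the tip against its shadow puts it about 5 mm above the reported TCP height, not 17 mm below. I can't explain the gap, but x and y are as commanded. Contact is then expected near a reported TCP z of 0.057, which still satisfies the 0.05 limit. I'll continue down with force checks.

Request:
apply_moves(rows=[[0,0,-2,0,0,0,1],[0,0,-2,0,0,0,1],[0,0,0,0,0,0,1]])

```text
time: 9.1
ee_pos: [0.4929, -0.0462, 0.0709]
tcp_rot: [-180.0, 0.0, -1.2]
wrist_force: [-0.4, 0.5, 0.0]
opening: -0.0001
```

Request:
apply_moves(rows=[[0,0,-2,0,0,0,1],[0,0,-2,0,0,0,1],[0,0,0,0,0,0,1]])

```text
time: 9.48
ee_pos: [0.4929, -0.0463, 0.067]
tcp_rot: [-180.0, 0.0, -1.2]
wrist_force: [-0.1, -0.7, 0.7]
opening: 0.0003
```

Request:
apply_moves(rows=[[0,0,-2,0,0,0,1],[0,0,-2,0,0,0,1],[0,0,0,0,0,0,1]])

```text
time: 9.85
ee_pos: [0.4929, -0.0463, 0.063]
tcp_rot: [-180.0, 0.0, -1.2]
wrist_force: [-0.2, -0.1, -0.6]
opening: -0.0001
```

Run:
```python
from h import *
im=look("scene","7")
cv2.imwrite("pics/scene7c.png",cv2.resize(im[100:220,250:370,::-1],None,fx=5,fy=5))
```

```text
(no output)
```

View pics/scene7c.png

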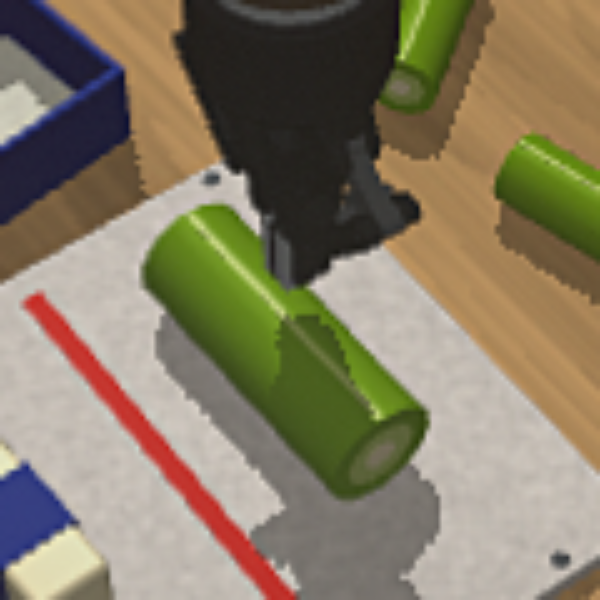

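Request:
apply_moves(rows=[[0,0,-1.5,0,0,0,1],[0,0,-1.5,0,0,0,1],[0,0,0,0,0,0,1]])

```text
time: 10.28
ee_pos: [0.493, -0.0463, 0.06]
tcp_rot: [-180.0, 0.0, -1.2]
wrist_force: [-0.3, 0.0, -0.3]
opening: -0.0003
```

Request:
apply_moves(rows=[[0,0,-1,0,0,0,1],[0,0,0,0,0,0,1]])

```text
time: 10.52
ee_pos: [0.493, -0.0463, 0.0591]
tcp_rot: [-180.0, 0.0, -1.2]
wrist_force: [-0.1, -0.5, 0.1]
opening: -0.0002
```

Request:
apply_moves(rows=[[0,0,-1,0,0,0,1],[0,0,0,0,0,0,1]])

```text
time: 10.78
ee_pos: [0.493, -0.0463, 0.0581]
tcp_rot: [-180.0, 0.0, -1.2]
wrist_force: [0.4, -0.2, 0.3]
opening: 0.0
```

Request:
apply_moves(rows=[[0,0,-1,0,0,0,1],[0,0,0,0,0,0,1]])

```text
time: 11.02
ee_pos: [0.493, -0.0463, 0.0571]
tcp_rot: [-180.0, 0.0, -1.2]
wrist_force: [-0.8, 0.4, -0.4]
opening: -0.0002
```

Request:
apply_moves(rows=[[0,0,-0.7,0,0,0,1],[0,0,0,0,0,0,1]])

```text
time: 11.28
ee_pos: [0.493, -0.0463, 0.0564]
tcp_rot: [180.0, 0.0, -1.2]
wrist_force: [-0.3, 0.2, -0.7]
opening: -0.0004
```

Request:
apply_moves(rows=[[0,0,-0.7,0,0,0,1],[0,0,0,0,0,0,1]])

```text
time: 11.52
ee_pos: [0.493, -0.0463, 0.0557]
tcp_rot: [-180.0, 0.0, -1.2]
wrist_force: [0.1, -0.3, -0.4]
opening: 0.0001
```

Run:
```python
from h import *
im=look("scene","8")
cv2.imwrite("pics/scene8c.png",cv2.resize(im[100:220,250:370,::-1],None,fx=5,fy=5))
g=lambda p:(250+p[0]/5,100+p[1]/5)
```

```text
(no output)
```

View pics/scene8c.png

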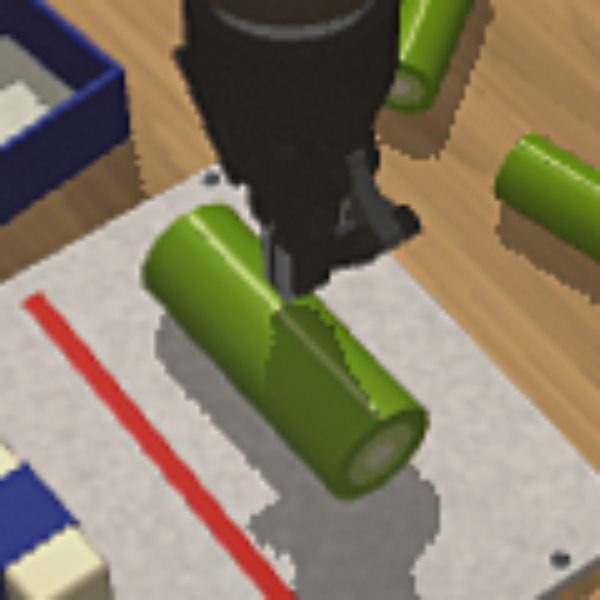

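Request:
apply_moves(rows=[[0,0,-0.7,0,0,0,1],[0,0,0,0,0,0,1]])

```text
time: 11.82
ee_pos: [0.493, -0.0463, 0.055]
tcp_rot: [-180.0, 0.0, -1.2]
wrist_force: [0.3, -0.2, 0.1]
opening: -0.0003
```

Request:
apply_moves(rows=[[0,0,-0.7,0,0,0,1],[0,0,0,0,0,0,1]])

```text
time: 12.08
ee_pos: [0.493, -0.0463, 0.0543]
tcp_rot: [180.0, 0.0, -1.2]
wrist_force: [0.6, 0.2, 0.4]
opening: 0.0002
```

Request:
apply_moves(rows=[[0,0,-0.5,0,0,0,1],[0,0,0,0,0,0,1]])

```text
time: 12.32
ee_pos: [0.493, -0.0463, 0.0538]
tcp_rot: [-180.0, 0.0, -1.2]
wrist_force: [-0.6, -0.6, -0.8]
opening: -0.0002
```

Request:
apply_moves(rows=[[0,0,-0.5,0,0,0,1],[0,0,0,0,0,0,1]])

```text
time: 12.58
ee_pos: [0.493, -0.0463, 0.0533]
tcp_rot: [-180.0, 0.0, -1.2]
wrist_force: [-0.3, -0.6, -0.1]
opening: -0.0001
```

Request:
apply_moves(rows=[[0,0,-0.5,0,0,0,1],[0,0,0,0,0,0,1]])

```text
time: 12.82
ee_pos: [0.493, -0.0463, 0.0528]
tcp_rot: [-180.0, 0.0, -1.2]
wrist_force: [-0.1, -1.0, 0.6]
opening: 0.0004
```

Run:
```python
from h import *
im=look("scene","9")
cv2.imwrite("pics/scene9c.png",cv2.resize(im[120:200,270:350,::-1],None,fx=7,fy=7,interpolation=0))
```

```text
(no output)
```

View pics/scene9c.png

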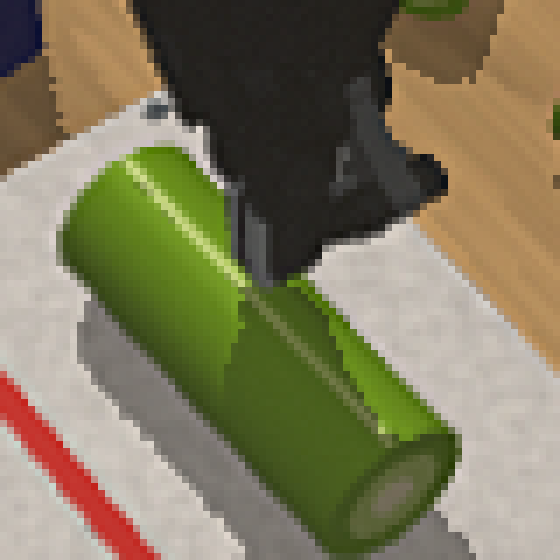

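Request:
apply_moves(rows=[[0,0,-0.5,0,0,0,1],[0,0,0,0,0,0,1]])

```text
time: 13.12
ee_pos: [0.493, -0.0463, 0.0523]
tcp_rot: [180.0, 0.0, -1.2]
wrist_force: [-0.7, 0.2, 0.8]
opening: 0.0004
```

Request:
apply_moves(rows=[[0,0,-0.5,0,0,0,1],[0,0,0,0,0,0,1]])

```text
time: 13.38
ee_pos: [0.493, -0.0463, 0.0518]
tcp_rot: [-180.0, 0.0, -1.2]
wrist_force: [0.3, -1.1, 0.0]
opening: -0.0001
```

Request:
apply_moves(rows=[[0,0,-0.5,0,0,0,1],[0,0,0,0,0,0,1]])

```text
time: 13.62
ee_pos: [0.493, -0.0463, 0.0513]
tcp_rot: [-180.0, 0.0, -1.2]
wrist_force: [0.1, -0.5, 0.2]
opening: -0.0004
```

At a reported z of 0.0513 there is still no contact, while the picture shows the tip and its shadow almost meeting on the log's top. Going straight on down would bring the reported grasp height too close to the 0.05 limit. I'll raise, tilt the tool 45° with the fingers pointing forward and down so the grasp point sits higher at contact, and look again.

Request:
apply_moves(rows=[[0,0,15,0,0,0,1],[0,0,15,0,-9,0,1],[0,0,0,0,-9,0,1],[0,0,0,0,-9,0,1],[0,0,0,0,-9,0,1],[0,0,0,0,-9,0,1],[0,0,0,0,0,0,1]])

```text
time: 14.5
ee_pos: [0.5076, -0.0495, 0.0753]
tcp_rot: [-178.6, -43.9, -1.7]
wrist_force: [-0.9, -0.4, 0.6]
opening: 0.0002
```

Run:
```python
from h import *
for n in("scene","top"):
    im=look(n,"10")
    x0,y0=(250,80) if n=="scene" else (270,120)
    cv2.imwrite(f"pics/{n}10c.png",cv2.resize(im[y0:y0+140,x0:x0+140,::-1],None,fx=4,fy=4))
```

```text
(no output)
```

View pics/scene10c.png

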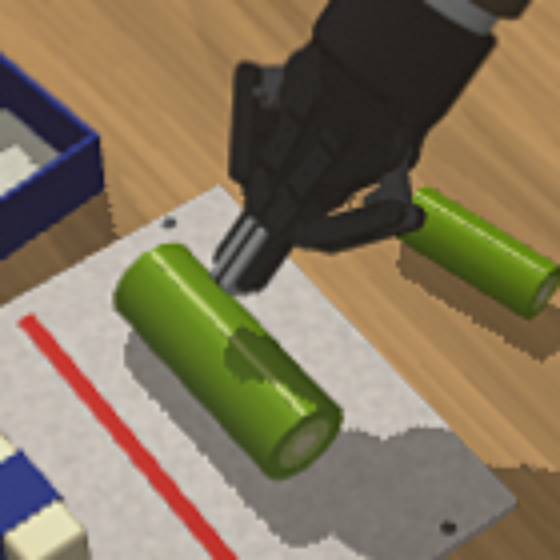

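View pics/top10c.png

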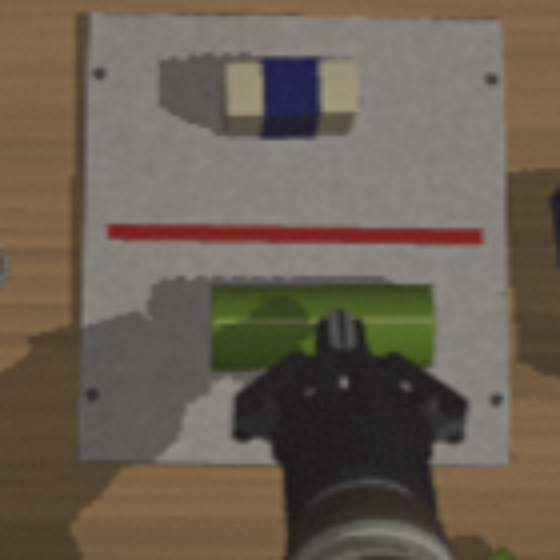

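The tilt opens the view: the tip end is at scene crop (230,285) and top crop (343,309). I'll triangulate it.

```bash
cat >> h.py <<'E'
def tri(pt,ps):
    o1,d1=rays("top",[pt]);o2,d2=rays("scene",[ps]);d1=d1[0];d2=d2[0]
    t=np.linalg.lstsq(np.c_[d1,-d2],o2-o1,rcond=None)[0]
    return o1+t[0]*d1,o2+t[1]*d2
E
python3 - <<'E'
from h import *
o=get_obs();print(o["ee_pos"],o["tcp_rot"])
a,b=tri((270+343/4,120+309/4),(250+230/4,80+284/4)); print(a,b)
from scipy.spatial.transform import Rotation as R
z=R.from_euler("xyz",o["tcp_rot"],degrees=True).apply([0,0,1]); print("axis",z,"tip-tcp along axis",(a/2+b/2-o["ee_pos"])@z, "rest",(a/2+b/2-o["ee_pos"])-((a/2+b/2-o["ee_pos"])@z)*z)
for n in("top",):
    im=cv2.imread("pics/top10.png")[:,:,::-1]; print(line(n,im))
E
```

```text
[ 0.51008182 -0.0496798   0.08225645] [-178.72372347  -44.30115532   -1.62651019]
[ 0.5036758  -0.05264003  0.0930496 ] [ 0.49688456 -0.04492134  0.09126662]
axis [ 0.69860732  0.002445   -0.7155011 ] tip-tcp along axis -0.013929945989529414 rest [-7.00733899e-05  9.33171939e-04 -6.52300589e-05]
(array([ 0.56203133, -0.03203848]), np.float32(89.0573), 0.22532540559768677, 0.008650398813188076)
```

The triangulated tip lies on the tool axis with no sideways error, but 14 mm behind the TCP. The stated tip_reach of 0.017 is therefore off by about 31 mm here. With the 45° tilt, the pad's lower corner (TCP x−17.6 mm, z+2 mm) touches the log top at a TCP z of about 0.060, so the grasp point would be about 0.0615, well above 0.05. I'll let it settle and correct the y position.

Request:
apply_moves(rows=[[0,0,0,0,0,0,1],[0,0,0,0,0,0,1]])

```text
time: 14.85
ee_pos: [0.5106, -0.0495, 0.0824]
tcp_rot: [-178.7, -44.4, -1.6]
wrist_force: [-0.4, 0.4, -0.1]
opening: 0.0
```

Request:
apply_moves(rows=[[0,2,-5,0,0,0,1],[0,2,-5,0,0,0,1],[0,0,-5,0,0,0,1],[0,0,0,0,0,0,1]])

```text
time: 15.35
ee_pos: [0.5094, -0.0454, 0.0638]
tcp_rot: [-178.7, -44.2, -1.6]
wrist_force: [-0.3, 0.3, -0.8]
opening: -0.0001
```

Request:
apply_moves(rows=[[0,0,-2,0,0,0,1],[0,0,0,0,0,0,1]])

```text
time: 15.6
ee_pos: [0.5097, -0.0456, 0.0627]
tcp_rot: [-178.7, -44.2, -1.6]
wrist_force: [0.3, -0.0, -0.2]
opening: -0.0005
```

Request:
apply_moves(rows=[[0,0,-1.5,0,0,0,1],[0,0,0,0,0,0,1]])

```text
time: 15.85
ee_pos: [0.5098, -0.0455, 0.0612]
tcp_rot: [-178.7, -44.2, -1.6]
wrist_force: [-0.1, -0.1, -0.2]
opening: -0.0
```

Run:
```python
from h import *
print(get_obs()["ee_pos"])
for n in("scene","top"):
    im=look(n,"11")
    x0,y0=(250,80) if n=="scene" else (270,120)
    cv2.imwrite(f"pics/{n}11c.png",cv2.resize(im[y0:y0+140,x0:x0+140,::-1],None,fx=4,fy=4))
```

```text
[ 0.50975268 -0.04554026  0.06118738]
```

View pics/scene11c.png

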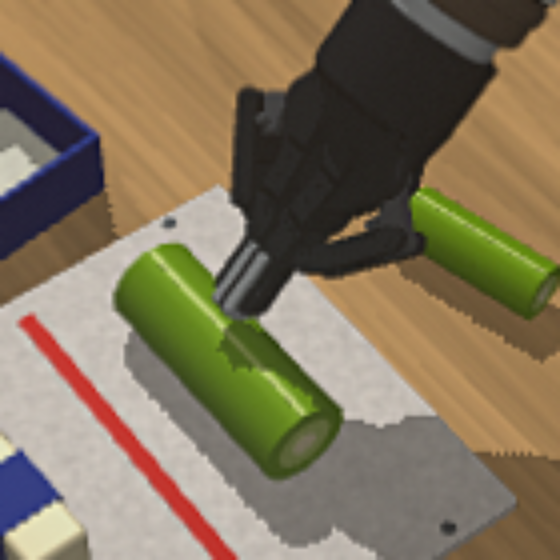

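View pics/top11c.png

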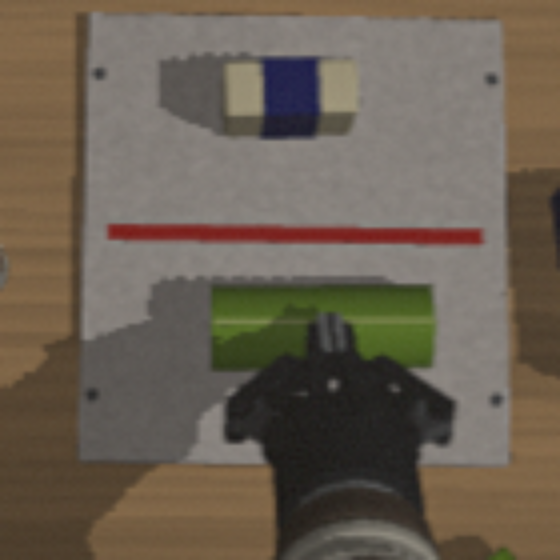

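The tip hovers just over the log and the log hasn't moved.

Request:
apply_moves(rows=[[0,0,-1,0,0,0,1],[0,0,0,0,0,0,1]])

```text
time: 16.2
ee_pos: [0.5097, -0.0455, 0.0602]
tcp_rot: [-178.7, -44.2, -1.6]
wrist_force: [-0.4, -0.0, 0.6]
opening: -0.0002
```

Request:
apply_moves(rows=[[0,0,-1,0,0,0,1],[0,0,0,0,0,0,1]])

```text
time: 16.45
ee_pos: [0.5097, -0.0455, 0.0591]
tcp_rot: [-178.7, -44.2, -1.6]
wrist_force: [-0.3, -0.3, 0.5]
opening: -0.0001
```

Request:
apply_moves(rows=[[0,0,-1,0,0,0,1],[0,0,0,0,0,0,1]])

```text
time: 16.7
ee_pos: [0.5097, -0.0455, 0.0581]
tcp_rot: [-178.7, -44.2, -1.6]
wrist_force: [-0.4, -0.5, 0.7]
opening: 0.0001
```

Request:
apply_moves(rows=[[0,0,-0.8,0,0,0,1],[0,0,0,0,0,0,1]])

```text
time: 16.95
ee_pos: [0.5097, -0.0455, 0.0574]
tcp_rot: [-178.7, -44.2, -1.6]
wrist_force: [-0.0, -0.6, -0.2]
opening: -0.0
```

Request:
apply_moves(rows=[[0,0,-0.8,0,0,0,1],[0,0,0,0,0,0,1]])

```text
time: 17.2
ee_pos: [0.5097, -0.0455, 0.0566]
tcp_rot: [-178.7, -44.2, -1.6]
wrist_force: [-0.6, -0.1, -0.6]
opening: -0.0004
```

Run:
```python
from h import *
im=look("scene","12")
cv2.imwrite(f"pics/scene12c.png",cv2.resize(im[120:200,270:350,::-1],None,fx=7,fy=7,interpolation=0))
```

```text
(no output)
```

View pics/scene12c.png

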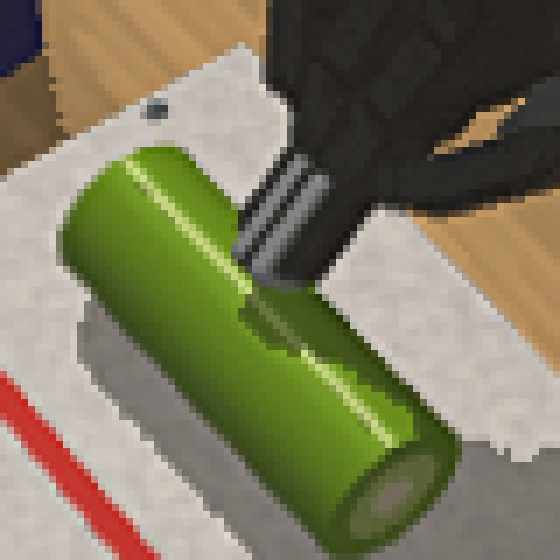

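Request:
apply_moves(rows=[[4,0,0,0,0,0,1],[0,0,-0.8,0,0,0,1],[0,0,0,0,0,0,1]])

```text
time: 17.62
ee_pos: [0.5137, -0.0455, 0.0556]
tcp_rot: [-178.7, -44.2, -1.6]
wrist_force: [0.4, 0.4, -0.1]
opening: -0.0003
```

Request:
apply_moves(rows=[[0,0,-0.8,0,0,0,1],[0,0,0,0,0,0,1]])

```text
time: 17.88
ee_pos: [0.5139, -0.0455, 0.0553]
tcp_rot: [-178.7, -44.3, -1.6]
wrist_force: [-0.2, -0.0, 1.3]
opening: 0.0
```

Request:
apply_moves(rows=[[0,0,-0.8,0,0,0,1],[0,0,0,0,0,0,1]])

```text
time: 18.12
ee_pos: [0.5142, -0.0455, 0.0551]
tcp_rot: [-178.7, -44.3, -1.6]
wrist_force: [0.0, 0.3, 4.0]
opening: 0.0001
```

Contact: 4 N at TCP z 0.0551, so the grasp height is about 0.0565. First rolling stroke.

Request:
apply_moves(rows=[[2,0,0,0,0,0,1],[4,0,0,0,0,0,1],[4,0,0,0,0,0,1],[4,0,0,0,0,0,1],[4,0,0,0,0,0,1],[2,0,0,0,0,0,1],[0,0,0,0,0,0,1]])

```text
time: 19.0
ee_pos: [0.5348, -0.0454, 0.0559]
tcp_rot: [-178.7, -44.4, -1.6]
wrist_force: [-0.0, 1.5, 6.6]
opening: -0.0001
```

Run:
```python
from h import *
for n in("scene","top"):
    im=look(n,"13")
    x0,y0=(250,80) if n=="scene" else (270,120)
    cv2.imwrite(f"pics/{n}13c.png",cv2.resize(im[y0:y0+140,x0:x0+140,::-1],None,fx=4,fy=4))
```

```text
(no output)
```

View pics/scene13c.png

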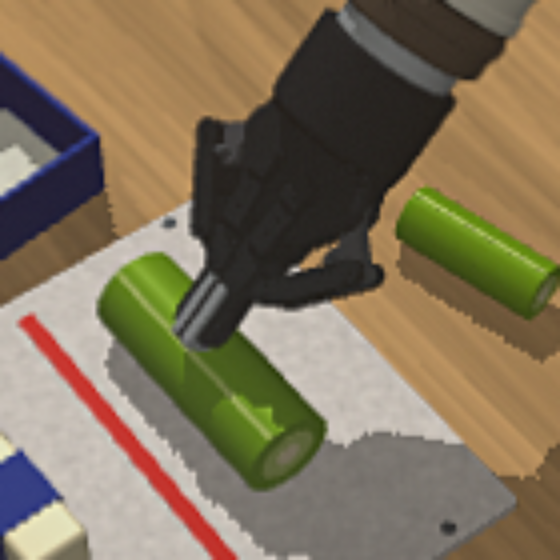

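View pics/top13c.png

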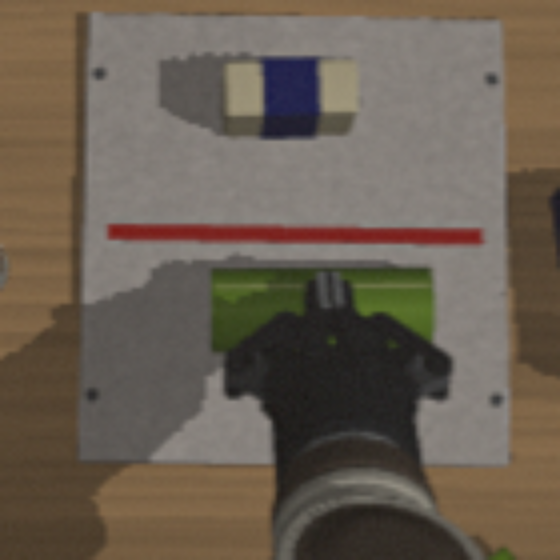

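The log rolled about 10 mm cleanly. I'll finish this stroke, then lift, step back and lower onto the log again.

Request:
apply_moves(rows=[[3,0,0,0,0,0,1],[4,0,0,0,0,0,1],[4,0,0,0,0,0,1],[2,0,0,0,0,0,1],[0,0,0,0,0,0,1],[0,0,5,0,0,0,1],[0,0,5,0,0,0,1],[-9,0,0,0,0,0,1],[-9,0,0,0,0,0,1],[0,0,0,0,0,0,1]])

```text
time: 20.35
ee_pos: [0.5282, -0.0456, 0.0642]
tcp_rot: [-178.7, -44.3, -1.7]
wrist_force: [0.1, -0.1, -1.0]
opening: 0.0002
```

```bash
cat > st.py <<'E'
from h import *
import sys
t=sys.argv[1]; print(get_obs()["ee_pos"].round(4))
im=look("top",t); print("line",line("top",im)[0]); 
# log from its two free ends: row extents in columns left and right of the gripper
h=cv2.cvtColor(im,cv2.COLOR_RGB2HSV); m=((h[...,0]>28)&(h[...,0]<62)&(h[...,1]>90)&(h[...,2]>30))
out=[]
for c0,c1 in((325,331),(370,376)):
    R=[np.where(m[170:225,c])[0]+170 for c in range(c0,c1)]
    a=np.median([r.min() for r in R])-.5;b=np.median([r.max() for r in R])+.5
    P=onz("top",[((c0+c1-1)/2,a),((c0+c1-1)/2,b)],.037)
    o=calibration("top")["T"][:3,3]; H=o[2]-.037
    al=np.arctan2(P[:,0]-o[0],H); out.append((o[0]+H*np.tan(al.mean()),P[0,1])); print("rows",a,b,"x,y",np.round(out[-1],4))
p,q=out; print("mid x",(p[0]+q[0])/2,"angle deg",np.degrees(np.arctan2(p[0]-q[0],p[1]-q[1])))
x0,y0=270,120
cv2.imwrite(f"pics/top{t}c.png",cv2.resize(im[y0:y0+140,x0:x0+140,::-1],None,fx=4,fy=4))
E
python3 st.py 14; python3 - <<'E'
E
```

```text
[ 0.5282 -0.0456  0.0642]
line [ 0.56203133 -0.03203848]
rows 184.5 204.5 x,y [0.5196 0.0093]
rows 184.5 204.0 x,y [ 0.5199 -0.0981]
mid x 0.5197857564080293 angle deg -0.1686359985780071
```

View pics/top14c.png

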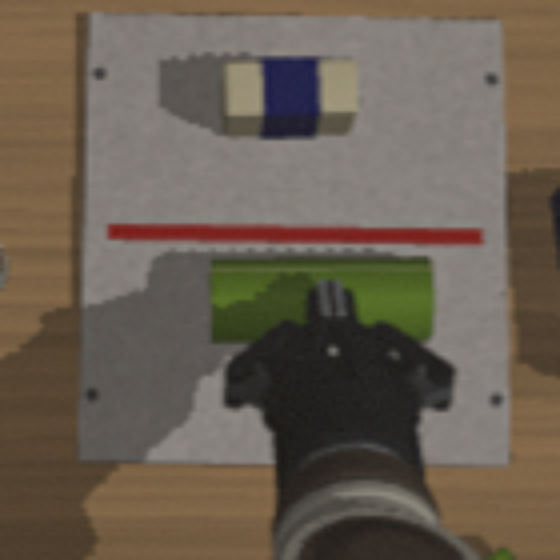

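Request:
apply_moves(rows=[[0,0,-5,0,0,0,1],[0,0,-5,0,0,0,1],[0,0,-0.5,0,0,0,1],[2,0,0,0,0,0,1],[4,0,0,0,0,0,1],[4,0,0,0,0,0,1],[4,0,0,0,0,0,1],[4,0,0,0,0,0,1],[4,0,0,0,0,0,1],[4,0,0,0,0,0,1],[4,0,0,0,0,0,1],[2,0,0,0,0,0,1],[0,0,0,0,0,0,1],[0,0,5,0,0,0,1],[0,0,5.5,0,0,0,1],[-8,0,0,0,0,0,1],[-8,0,0,0,0,0,1],[0,0,0,0,0,0,1]])

```text
time: 22.65
ee_pos: [0.5442, -0.0456, 0.0641]
tcp_rot: [-178.7, -44.2, -1.7]
wrist_force: [0.1, 0.6, 0.0]
opening: 0.0001
```

```bash
python3 st.py 15
```

```text
[ 0.5442 -0.0456  0.0641]
line [ 0.56076753 -0.13109592]
rows 177.5 198.0 x,y [0.5359 0.0092]
rows 177.5 197.0 x,y [ 0.5369 -0.0985]
mid x 0.5363811041437259 angle deg -0.5161084076731074
```

View pics/top15c.png

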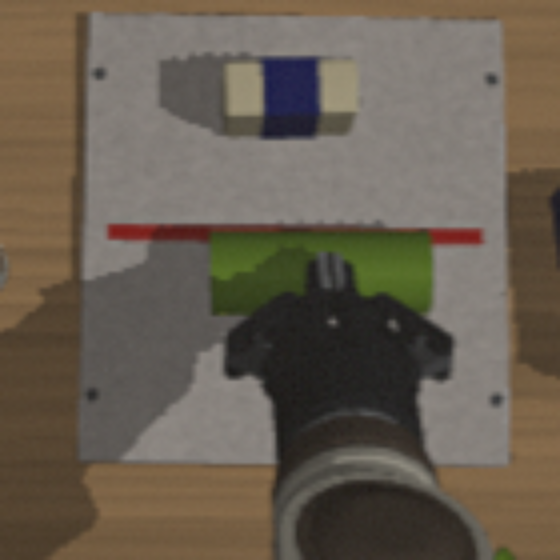

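Request:
apply_moves(rows=[[0,0,-5,0,0,0,1],[0,0,-5,0,0,0,1],[0,0,-0.5,0,0,0,1],[2,0,0,0,0,0,1],[4,0,0,0,0,0,1],[4,0,0,0,0,0,1],[4,0,0,0,0,0,1],[4,0,0,0,0,0,1],[4,0,0,0,0,0,1],[4,0,0,0,0,0,1],[4,0,0,0,0,0,1],[2,0,0,0,0,0,1],[0,0,0,0,0,0,1],[0,0,5,0,0,0,1],[0,0,5.5,0,0,0,1],[-8,0,0,0,0,0,1],[-6,0,0,0,0,0,1],[0,0,0,0,0,0,1]])

```text
time: 24.95
ee_pos: [0.5623, -0.0456, 0.0641]
tcp_rot: [-178.7, -44.2, -1.7]
wrist_force: [0.3, -0.4, -0.5]
opening: 0.0002
```

```bash
python3 st.py 16
python3 - <<'E'
from h import *
im=look("scene","16"); cv2.imwrite("pics/scene16c.png",cv2.resize(im[100:260,190:390,::-1],None,fx=3.5,fy=3.5))
E
```

```text
[ 0.5623 -0.0456  0.0641]
line [ 0.56076616 -0.13232595]
rows 170.5 190.5 x,y [0.5535 0.0091]
rows 170.5 189.0 x,y [ 0.5551 -0.0989]
mid x 0.5542792654802222 angle deg -0.8677692223744168
```

View pics/top16c.png

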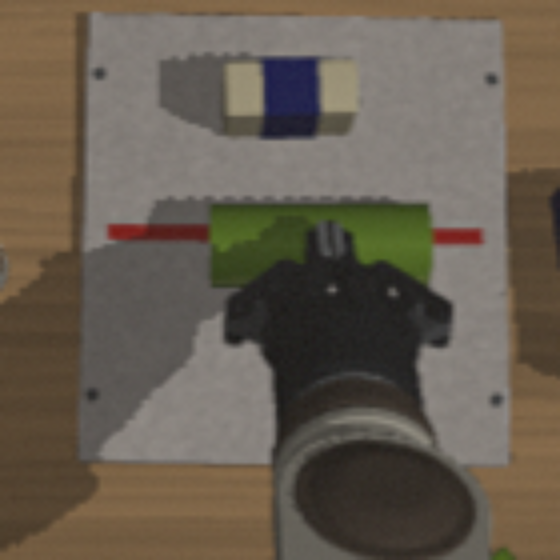

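View pics/scene16c.png

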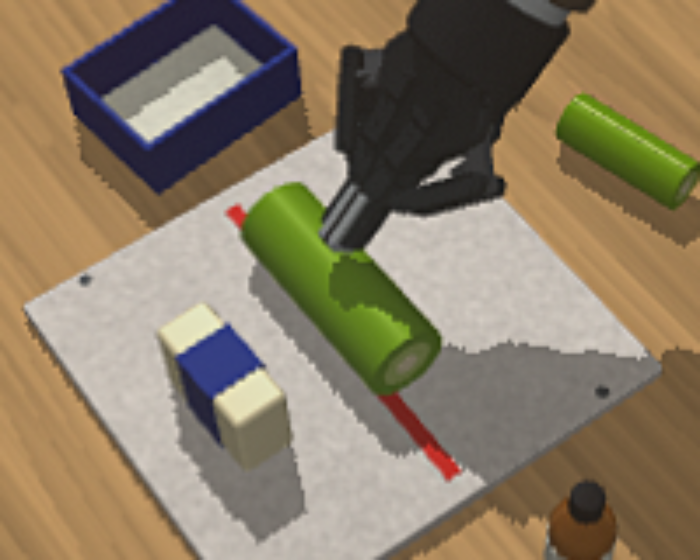

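About 7.7 mm is left, so one last stroke of 15 mm. Then I'll lift straight off and clear the view.

Request:
apply_moves(rows=[[0,0,-5,0,0,0,1],[0,0,-5,0,0,0,1],[0,0,-0.5,0,0,0,1],[2,0,0,0,0,0,1],[4,0,0,0,0,0,1],[4,0,0,0,0,0,1],[3,0,0,0,0,0,1],[2,0,0,0,0,0,1],[0,0,0,0,0,0,1],[0,0,0,0,0,0,1],[0,0,5,0,0,0,1],[0,0,20,0,0,0,1],[-30,0,30,0,0,0,1],[-50,0,20,0,0,0,1],[-50,0,20,0,0,0,1],[-30,0,0,0,0,0,1],[0,0,0,0,0,0,1]])

```text
time: 27.18
ee_pos: [0.4831, -0.0627, 0.1532]
tcp_rot: [-177.9, -40.7, -1.6]
wrist_force: [0.1, -0.4, -0.1]
opening: -0.0002
```

```bash
python3 st.py 17
python3 - <<'E'
from h import *
im=look("scene","17"); cv2.imwrite("pics/scene17c.png",cv2.resize(im[100:260,190:390,::-1],None,fx=3.5,fy=3.5)); print(log("scene",im))
im=cv2.imread("pics/top17.png")[:,:,::-1]; print(log("top",im))
# red stubs beyond the log ends
for n in("top","scene"):
    im=cv2.imread(f"pics/{n}17.png")[:,:,::-1]; h=cv2.cvtColor(im,cv2.COLOR_RGB2HSV)
    m=(((h[...,0]<8)|(h[...,0]>172))&(h[...,1]>130)&(h[...,2]>60)); x0,y0,x1,y1=BOX[n]
    ys,xs=np.where(m[y0:y1,x0:x1]); P=onz(n,np.c_[xs+x0,ys+y0],.012)
    for s in(P[P[:,1]>.02],P[P[:,1]<-.11]): print(n,"red stub",len(s),s[:,:2].mean(0).round(4),s[:,1].min().round(3),s[:,1].max().round(3))
E
```

```text
[ 0.4831 -0.0627  0.1532]
line [0.56362581 0.06834804]
rows 169.5 187.5 x,y [0.5583 0.009 ]
rows 169.5 187.5 x,y [ 0.5581 -0.099 ]
mid x 0.5582365362835007 angle deg 0.09554808301517158
(array([ 0.56029392, -0.04206497]), np.float32(88.26185), np.float32(0.15676048), np.float64(0.04705634202646836))
(array([ 0.55821872, -0.04703705]), np.float32(90.1103), np.float32(0.12951684), np.float64(0.04534321949729469))
top red stub 87 [0.5656 0.0553] 0.024 0.083
top red stub 42 [ 0.5631 -0.1298] -0.142 -0.117
scene red stub 133 [0.5653 0.0539] 0.023 0.084
scene red stub 11 [ 0.5632 -0.1414] -0.145 -0.138
```

View pics/top17c.png

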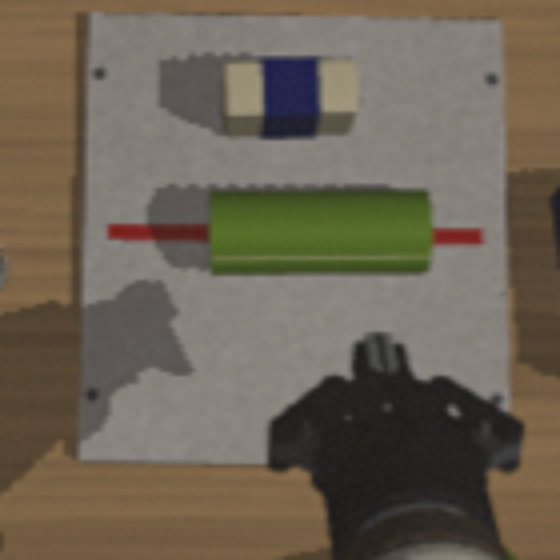

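View pics/scene17c.png

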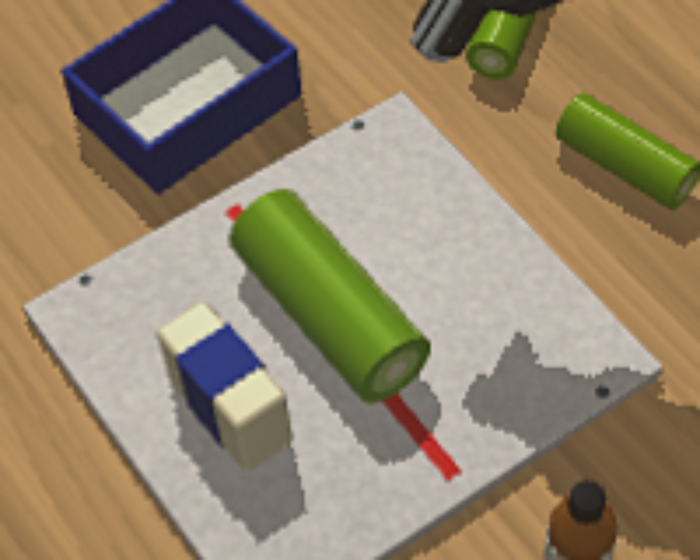

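The log is nearly there. I'll measure the remainder sub-pixel from brightness and colour edges, since the mask trims the log's shaded edge.

```bash
cat > fin.py <<'E'
from h import *
import sys
im=cv2.imread(f"pics/top{sys.argv[1]}.png").astype(float)  # BGR
def prof(c0,c1,r0,r1,ch): return im[r0:r1,c0:c1].mean(1)@ch
def cross(p,r0,lo,hi,up):
    # half-level crossing
    h=(p[lo-r0]+p[hi-r0])/2
    for r in range(lo,hi):
        a,b=p[r-r0],p[r+1-r0]
        if (a-h)*(b-h)<=0: return r+(a-h)/(a-b)
o=calibration("top")["T"][:3,3]; H=o[2]-.037; xs=[]
for c0,c1 in((326,338),(340,352),(354,374)):
    sat=im[150:205,c0:c1].max(2)-im[150:205,c0:c1].min(2); p=sat.mean(1); r=np.where(p>.5*np.median(p[20:35]))[0]
    h=.5*np.median(p[20:35]); a=r[0]-1; e1=150+a+(h-p[a])/(p[a+1]-p[a]); b=r[-1]; e2=150+b+(p[b]-h)/(p[b]-p[b+1])
    P=onz("top",[((c0+c1-1)/2,e1),((c0+c1-1)/2,e2)],.037); al=np.arctan2(P[:,0]-o[0],H)
    x=o[0]+H*np.tan(al.mean()); d=2*H/np.cos(al.mean())*np.sin(abs(al[0]-al[1])/2); xs.append((P[0,1],x)); print("log",round(e1,2),round(e2,2),"y",P[0,1].round(3),"x",x.round(4),"diam",d.round(4))
ls=[]
for c0,c1 in((299,320),(379,388)):
    for c in range(c0,c1):
        w=np.clip(im[165:192,c,2]-im[165:192,c,:2].mean(1)-15,0,None); ls.append(onz("top",[(c,165+(w*np.arange(27)).sum()/w.sum())],.012)[0,:2])
ls=np.array(ls); k=np.polyfit(ls[:,1],ls[:,0],1); print("line slope",k[0],"x@-.045",np.polyval(k,-.045), "rms",np.std(ls[:,0]-np.polyval(k,ls[:,1])))
xs=np.array(xs); kl=np.polyfit(xs[:,0],xs[:,1],1); print("log slope",kl[0],"x@-.045",np.polyval(kl,-.045),"offset log-line mm",1e3*(np.polyval(kl,-.045)-np.polyval(k,-.045)))
E
python3 fin.py 17
python3 - <<'E'
from h import *
# scene: same log-line difference at first picture vs now
im=cv2.imread("pics/scene1.png")[:,:,::-1];print(log("scene",im)[0],line("scene",im)[:2])
E
```

```text
log 168.0 187.52 y -0.001 x 0.5601 diam 0.0465
log 167.9 187.33 y -0.034 x 0.5604 diam 0.0464
log 167.78 187.25 y -0.077 x 0.5606 diam 0.0465
line slope 0.016182493934310666 x@-.045 0.5641823758825898 rms 0.00022553091795417737
log slope -0.005963196384020296 x@-.045 0.5604060678954179 offset log-line mm -3.7763079871718785
[ 0.50276922 -0.04228906] (array([ 0.56375688, -0.02730728]), np.float32(89.16347))
```

Both views put the log about 3.5 mm short (top −3.8, scene −3.3). That is inside the limit, but there is time for one short corrective stroke of 6–7 mm.

Request:
apply_moves(rows=[[0,0,0,0,0,0,1],[0,0,0,0,0,0,1]])

```text
time: 27.52
ee_pos: [0.4831, -0.0618, 0.1525]
tcp_rot: [-177.9, -40.6, -1.5]
wrist_force: [0.1, 0.1, -0.2]
opening: 0.0006
```

Request:
apply_moves(rows=[[28,5,-5,0,-1.2,0,1],[28,5,-5,0,-1.2,0,1],[30,6,-10,0,-1.2,0,1],[0,0,-20,0,0,0,1],[0,0,-20,0,0,0,1],[0,0,-12,0,0,0,1],[0,0,0,0,0,0,1],[0,0,0,0,0,0,1]])

```text
time: 28.52
ee_pos: [0.5696, -0.0462, 0.0823]
tcp_rot: [-177.8, -44.3, -1.6]
wrist_force: [0.7, -0.4, -0.9]
opening: -0.0
```

Run:
```python
from h import *
print(get_obs()["ee_pos"],get_obs()["tcp_rot"])
im=look("scene","18"); cv2.imwrite("pics/scene18c.png",cv2.resize(im[100:260,190:390,::-1],None,fx=3.5,fy=3.5))
```

```text
[ 0.56957115 -0.04621643  0.08225871] [-177.77176747  -44.34359492   -1.58229908]
```

View pics/scene18c.png

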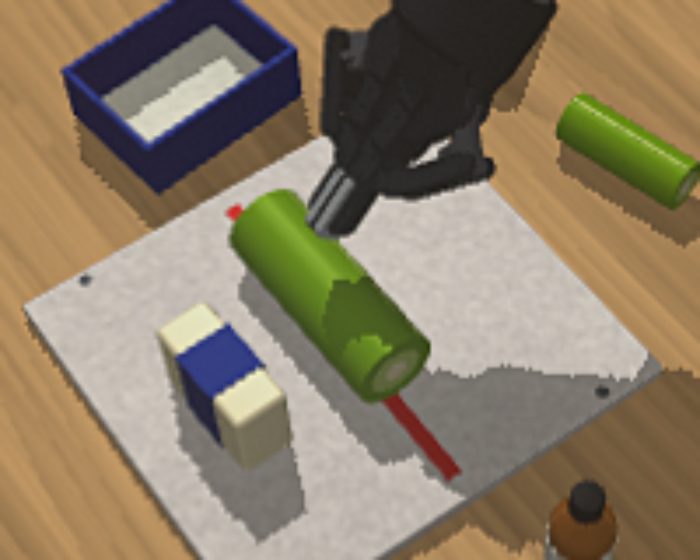

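Request:
apply_moves(rows=[[0,0,-10,0,0,0,1],[0,0,-8,0,0,0,1],[0,0,-5,0,0,0,1],[0,0,-5,0,0,0,1],[0,0,-0.6,0,0,0,1],[0,0,0,0,0,0,1]])

```text
time: 29.32
ee_pos: [0.5704, -0.0462, 0.0546]
tcp_rot: [-177.8, -44.5, -1.6]
wrist_force: [-1.0, 1.3, 4.7]
opening: -0.0004
```

Request:
apply_moves(rows=[[2,0,0,0,0,0,1],[3,0,0,0,0,0,1],[2,0,0,0,0,0,1],[0,0,0,0,0,0,1],[0,0,0,0,0,0,1]])

```text
time: 29.95
ee_pos: [0.5779, -0.0461, 0.0555]
tcp_rot: [-177.8, -44.6, -1.5]
wrist_force: [-1.8, 1.2, 8.4]
opening: 0.0002
```

Contact held throughout. Lifting off and clearing.

Request:
apply_moves(rows=[[0,0,4,0,0,0,1],[0,0,10,0,0,0,1],[0,0,20,0,0,0,1],[-30,0,30,0,0,0,1],[-50,0,20,0,0,0,1],[-50,0,20,0,0,0,1],[0,0,0,0,0,0,1],[0,0,0,0,0,0,1]])

```text
time: 30.95
ee_pos: [0.49, -0.0583, 0.1594]
tcp_rot: [-177.2, -41.9, -1.5]
wrist_force: [0.1, -0.5, -0.2]
opening: 0.0001
```

```bash
python3 st.py 19 | tail -1; python3 fin.py 19
python3 - <<'E'
from h import *
im=look("scene","19"); cv2.imwrite("pics/scene19c.png",cv2.resize(im[100:260,190:390,::-1],None,fx=3.5,fy=3.5)); print("scene",log("scene",im)); print(get_obs()["time"],get_obs()["ee_pos"])
a=cv2.imread("pics/top1.png").astype(int);b=cv2.imread("pics/top19.png").astype(int)
for nm,(x0,y0,x1,y1) in dict(bar=(324,130,364,156),mould=(405,158,458,220),bottle=(250,172,273,194)).items():
    print(nm,"mean |diff|",abs(a-b)[y0:y1,x0:x1].mean().round(2))
E
```

```text
mid x 0.5606767206514145 angle deg 0.09197287142594973
log 166.27 185.65 y -0.001 x 0.5645 diam 0.0462
log 166.26 185.6 y -0.034 x 0.5645 diam 0.0462
log 166.14 185.59 y -0.077 x 0.5646 diam 0.0465
line slope 0.01613524764487265 x@-.045 0.5641936994845703 rms 0.00021400804464887917
log slope -0.0014339850047925288 x@-.045 0.5645485850837031 offset log-line mm 0.3548855991327704
scene (array([ 0.56426578, -0.04143279]), np.float32(87.97084), np.float32(0.1567739), np.float64(0.04692471123349926))
31.05 [ 0.48978471 -0.05795167  0.15865096]
bar mean |diff| 1.44
mould mean |diff| 1.56
bottle mean |diff| 1.58
```

View pics/top19c.png

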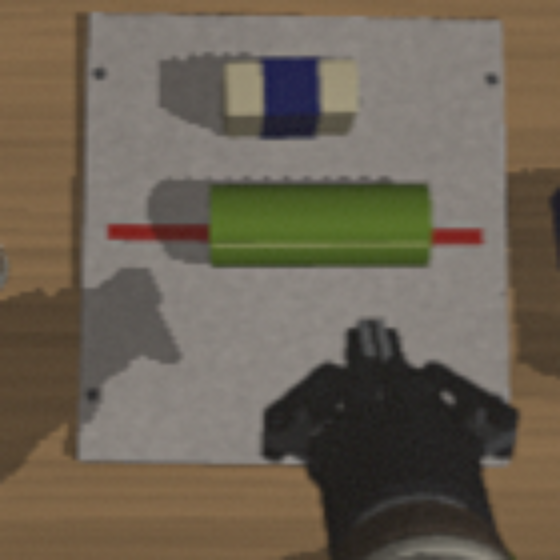

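View pics/scene19c.png

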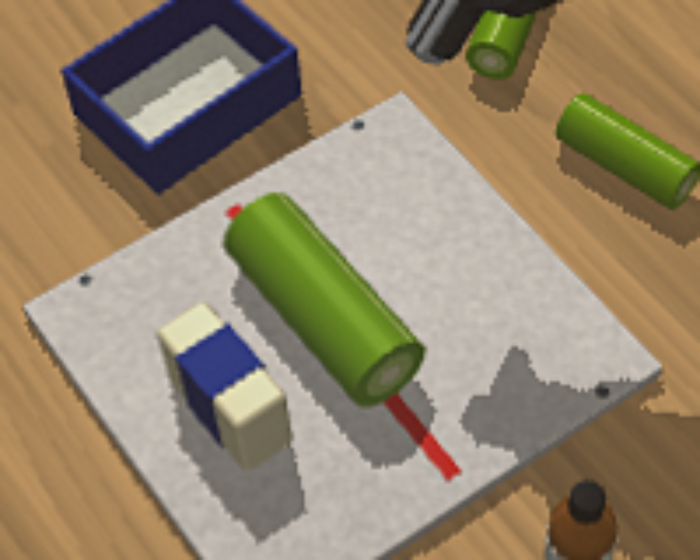

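The log is centred: +0.4 mm in the top view and about +0.5 mm in the scene view. It's about 14 mm along from the line's middle, parallel within about 0.02 rad, and the robot is clear. Handing in.

```bash
python3 -c "
from workcell import *
print(job_done())"
```

```text
the job is handed in; nothing more can be done
None
```

The log now lies on the red line and I handed the job in at about 31 s; no verdict was reported. I rolled it there with short strokes of the shut fingertip on its top, pressing with about 4–8 N. The tool was tilted 45°.

**Last checks**
- **Across the line:** the top view puts the log's axis +0.4 mm from the line. The scene view gives about +0.5 mm, uncertain by 1–2 mm.
- **Along the line:** its middle is about 14 mm from the line's middle.
- **Angle:** about 0.02 rad from parallel in both views.
- **Bystanders:** bar, bottle and mould show no visible change from the first top picture. The tool is clear of everything.

**What disagreed**
- **Fingertip position:** the fingertip is not where `tip_reach` puts it. Two views place the shut tip about 14 mm behind the TCP, not 17 mm ahead, and force contact agreed with that. I tilted the tool so the reported grasp height stayed at about 0.055 m or more while touching the log. That is not far above the 0.05 m limit.
- **Log diameter:** it measures 46–47 mm in the pictures instead of 50 mm, because its edges are shaded.
- **Line position:** two ways of finding the line in the top picture differ by about 2 mm. Against the other one the log would be about 2.7 mm past the line, still within the 7 mm limit.

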